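# Load a sensor module under the sprung finger of a calibration dock

## Robot

A 6-joint arm with a two-finger parallel gripper is mounted at the origin on the work surface. World frame = base frame: x ahead of the robot, y to its left, z up, the work surface at z = 0. Lengths are in m, angles in rad, forces in N, time in s.
With the tool pointing down it reaches from about 0.4 to 0.925 m from the base axis. Payload 3.4 kg.
Tool frame: the origin (TCP) lies at the very end of the fingers, on their centre line; the grasp point (between the pads) lies 19 mm behind it; z points along the fingers, y is the line along which they close (so a half turn about z gives the same grasp; the last joint's range is limited). The gripper opens to 85 mm and grips with 20 to 120 N. Pads are 22 mm wide; open, the fingers measure 114 mm over their backs; the gripper's body (76 mm by 85 mm) begins 54 mm behind the grasp point. The pads swing forward as they close: fully open they stand 13 mm farther back than shut.
Start: joints at [-1.304, 0.307, 1.506, -0, 1.328, -0.073], TCP at [0.192, -0.542, 0.197] pointing down, gripper open.
Joint ranges: [-3.12, 3.12], [-1.05, 2.28], [0.14, 2.33], [-1.42, 4.57], [0.1, 2.73], [-2.68, 2.68]. Speed limits (rad/s): [2.57, 2.57, 3.14, 3.14, 3.14, 3.14].

## Interface

Orientations are given as a rotation vector (axis times angle).
In Python, from station import arm, camera, job gives the robot as it stands.
- The arm moves only by the tool apply_moves, never from a script. Its argument "steps" is a list of rows, each a list of 7 numbers: the turn, a rotation vector about the tool's x, y, z in rad, then the shift along the tool's x, y, z in mm, then the opening, from -1 (shut) to 1 (fully open). A call has 1 to 10 rows; each row shifts and turns the commanded pose from where the row before left it, along the tool's axes as they then stand; what a row does not reach is not made up. A row lasts 1/8 s, in which the tool goes at most 62.5 mm and 10.7 degrees, less where a joint would pass 70% of its speed; a pose out of reach is approached as far as the arm can. A call with a gripper value outside its range is refused whole. The fingers move at their own pace and stop on an object; "grip_force" is the grip in N (left out, the last holds). Time passes only in rows, so rows that do not move let the fingers close. It gives the time, the measured TCP pose, the force, the opening and the grip force at its end, in the units of the state.
- arm.sense(): the state, without advancing time (a new reading comes with each control period).
- camera(name): name is "side" or "top" or "wrist"; returns a dict with "color" (420x560x3 uint8, blue, green, red), "camera_matrix" (3x3 intrinsics, pixels), "k1" (the pictures are not rectified: a ray, as slopes to the right and down, at radius r is drawn at 1 + k1 r^2 times it, then the intrinsics apply), "rvec" (rotation vector, rad) and "tvec" (3), from world to camera coordinates, as OpenCV has them. Camera axes: x right, y down, z forward; pixel columns grow to the right and rows downward; lengths in m; the calibration is good to about 2 mm. A picture is of the moment at which its call begins. There is no depth.
- job.hand_in(): hands the job in; it is judged then, once.
The state is a dict: "time": time; "q": joint angles; "joint_velocities": joint speeds; "joint_efforts": joint torques, N m; "tool_pos": TCP position; "eef_rot": TCP orientation; "contact_force": force on the tool from outside, world axes, zero at the start; "moment": the same for the moment, N m; "gripper_width": opening from 0.0 (shut) to 1.0 (fully open); "gripper_force": force on a finger pad.
Only numpy, scipy, OpenCV 4.12 (cv2) and the standard library are available. Lean on these libraries where they do the work, as an engineer would, in place of code of your own. Each camera call takes 0.05 s, during which the arm holds its last target. There are 200 camera calls.

## Task

Pick up the blue sensor module by its black grip, set it on the bed of the white calibration dock and slide it in nose first, so that its bevelled nose pushes the sprung yellow hold-down finger up and passes beneath it. Press it firmly but gently home against the steel seat plate of the red end stop for about half a second. Then let go and leave it lying flat, still home at the stop, with the finger bearing down on it, without disturbing the other things on the bench.

Things in the scene. Friction and masses are not known exactly. Their poses are not given: they have to be found in the camera images.
- dock: Fixed white calibration dock: plate 220 (x) x 100 (y) x 12 mm on the bench; origin at the centre of its underside, z up. The bed is its flat top, 12 mm above the origin; it is open from x = -110 mm to the rails' mouth. Modules slide along its +x. At x = 65 to 91 mm two dark cheeks, 30 mm high, carry the finger's pivot. A module pushed on the dock (bed, rails, finger) with over 40 N damages it.
- mouth (a point): Middle of the mouth between the dock's two steel side rails, on the bed at dock x = -37 mm, y = 0; axes as the dock's. The rails are 8 mm high; inside they stand 57 mm apart here, narrowing to 43 mm at dock x = -7 mm, then parallel to x = +30 mm.
- finger (a joint): Angle (rad) of the sprung yellow hold-down finger: 0 at rest (lowest), grows as its foot rises, at most 0.6; about 0.105 on a module. Pivot along dock y at dock x = 75 mm, 20 mm above the bed; its 95 mm arm reaches to -x. The spring presses the foot down with 5 N at rest, 7 N on a module; it resists a push by up to 10 N while the bevel lifts it, then by 2 to 4 N of friction.
- finger_foot (a point): Lowest point of the finger's slippery round black foot (radius 7 mm, 22 mm wide); at rest at dock x = -20 mm, y = 0, 4 mm above the bed.
- stop: Red stop block past the rails, 38 mm wide, 11 high, set anew each job (face at dock x = 36 to 41 mm). Origin on the bed at the foot of its face, mid-width; axes as the dock's. On its face a steel seat plate stands out to -x by 3 to 30 mm (screw setting, not measured: feel for it). A 3 mm brass tongue before the plate yields at 1 N. Home: nose on the plate; press 8 to 15 N (20 N damages it).
- module: Loose blue sensor module, about 0.18 kg, 110 (x) x 40 (y) mm, body 14 mm thick; origin at the centre of its underside, z up, nose at +x. The nose's top is bevelled from 14 mm height at x = 36 mm to 3 mm at the tip, x = 55 mm. Brass pad on top; a black grip block with a white band stands behind it. Starts flat on the grey mat (3 mm thick).
- module_nose (a point): Tip of the module's nose, at its underside, middle of its width (module x = 55 mm); axes as the module's.
- module_grip (a point): Pinch point in the module's black grip block, at module x = -33 mm, 43 mm above the underside. The block is 30 (x) x 22 (y) mm and reaches from 14 to 50 mm above the underside; pinch it across its 22 mm (module y).
- weight: Steel calibration weight with knob, 48 mm diameter, 58 mm high, origin under its centre. Bystander: leave alone.
- fitting: Brass pipe fitting, 28 mm diameter, 34 mm high, origin under its centre. Bystander: leave alone.
- screwdriver: Screwdriver lying on the bench beyond the work. Bystander: leave alone.
Not all that is in view belongs to the job. Several things look just like the dock: the one meant starts farthest from the robot's base. Of the things that look like the module, take the one that is farthest from the robot's base at the start.

How it is judged:
By the outcome, as a careful person would: the job done as asked, in the order asked, and still so for the second after the job is handed in, with the robot touching nothing.
It also fails if it takes over 67 s, if anything falls off the work surface, if the arm or the gripper's body presses on something with over 40 N, if the wrist force passes 120 N, or if a joint passes its speed limit or range.

## Working session

There is one attempt and no reset: what is moved stays moved. The work goes in short steps, Python scripts to look and compute and a tool call to move; the robot and the scene stay as the last step left them, time stands still between calls to the robot, and variables do not carry over. Pictures are saved under pics/ and viewed, at most 10 in all, crops included, and the job is handed in when it is done.

Besides the shell and the picture viewer there is one more tool, called after "Emit:" as name([rows], argument=value, ...), one row to a line, values as JSON. apply_moves: Moves the arm, as the interface text tells. Its arguments: {"type":"object","properties":{"steps":{"type":"array"},"grip_force":{"type":"number"}},"required":["steps"]}

```bash
mkdir -p pics; ls
python3 - <<'E'
from station import arm,camera
import cv2,pickle
d={n:camera(n) for n in("side","top","wrist")}
pickle.dump(d,open('v0.pkl','wb'))
for n in d: cv2.imwrite(f'pics/{n}0.png',d[n]['color']); print(n,d[n]['camera_matrix'].tolist(),d[n]['k1'],d[n]['rvec'],d[n]['tvec'])
print(arm.sense())
E
```

```text
pics
side [[460.15709268913605, 0.0, 287.20326070497396], [0.0, 460.15709268913605, 207.04042328512156], [0.0, 0.0, 1.0]] 0.006671512627964308 [ 2.08177888 -0.28571607  0.17994475] [-0.51889969  0.12716935  0.77542891]
top [[414.92216964259325, 0.0, 276.14798755180436], [0.0, 414.92216964259325, 202.36498842691248], [0.0, 0.0, 1.0]] 0.04252571606223677 [ 2.18731404 -2.19653378  0.13970227] [-0.01037089  0.56199679  0.76659862]
wrist [[370.507864854254, 0.0, 276.6555326183315], [0.0, 370.507864854254, 207.10973347922425], [0.0, 0.0, 1.0]] -0.04700347097203924 [-2.37468827  1.67886174  0.23702771] [-0.57323493 -0.03516114  0.37812137]
{'time': 0.15, 'q': array([-1.30352099e+00,  3.07426736e-01,  1.50737346e+00,  2.35960873e-05,
        1.32839401e+00, -7.34932078e-02]), 'joint_velocities': array([-0.00030116, -0.00179846, -0.00236394,  0.00079297,  0.00075155,
       -0.00068247]), 'joint_efforts': array([ 5.60287062e-04, -4.57977390e+01, -2.52220023e+01, -1.10889434e-04,
        8.50748678e-03,  5.32674065e-06]), 'tool_pos': array([ 0.19200643, -0.54137572,  0.19587799]), 'eef_rot': array([-3.09452976e+00, -5.32412352e-01,  2.07458609e-04]), 'contact_force': array([0.71793704, 0.54359716, 0.23699943]), 'moment': array([0.0372817 , 0.02050676, 0.01425705]), 'gripper_force': 0.0, 'gripper_width': 0.9946760825948601}
```

View pics/top0.png

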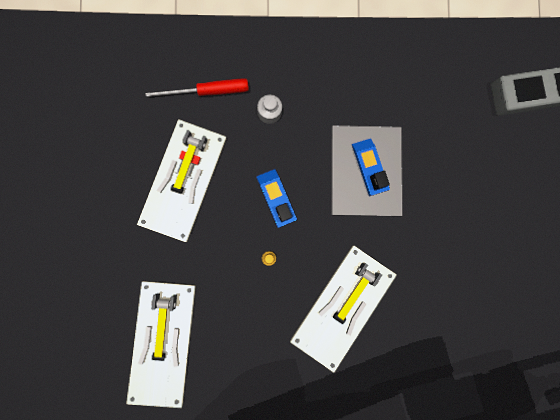

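View pics/side0.png

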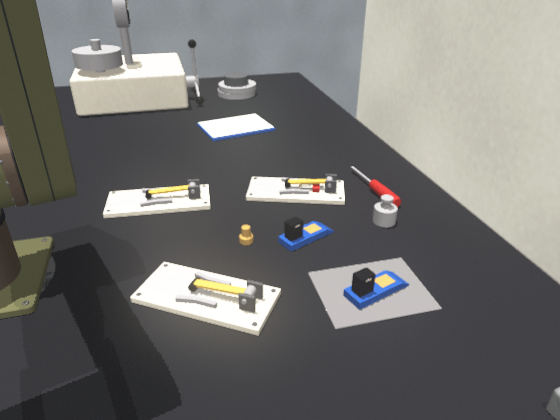

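The target dock is upper left (the one with the red stop block, about px (182,180) in the top view). The target module is on the mat at about (370,167). The fitting is at (269,259) and the weight at (270,107). I'll measure next.

```bash
cat > h.py <<'E'
import numpy as np,cv2,pickle
from scipy.spatial.transform import Rotation as R
def ray(c,px,z):
    "pixels -> world points on plane z"
    px=np.float64(px).reshape(-1,1,2)
    n=cv2.undistortPoints(px,c['camera_matrix'],np.array([c['k1'],0,0,0.]))[:,0]
    M=cv2.Rodrigues(np.float64(c['rvec']))[0]; o=-M.T@np.float64(c['tvec']).ravel()
    d=np.c_[n,np.ones(len(n))]@M
    return (o+d*((z-o[2])/d[:,2])[:,None])[:,:2]
def proj(c,p):
    return cv2.projectPoints(np.float64(p).reshape(-1,1,3),np.float64(c['rvec']),np.float64(c['tvec']),c['camera_matrix'],np.array([c['k1'],0,0,0.]))[0][:,0]
def rects(c,mask,z,amin=300):
    "world-plane min-area rectangles of blobs: centre, long-axis angle, sizes(mm), pixel centre"
    cs,_=cv2.findContours(mask.astype(np.uint8),cv2.RETR_EXTERNAL,cv2.CHAIN_APPROX_NONE)
    out=[]
    for k in cs:
        if cv2.contourArea(k)<amin: continue
        w=ray(c,k[:,0],z); b=cv2.boxPoints(cv2.minAreaRect(np.float32(w*1000)))/1000
        e=[b[1]-b[0],b[2]-b[1]]; e.sort(key=np.linalg.norm)
        out.append((b.mean(0).round(4),round(float(np.arctan2(e[1][1],e[1][0])),4),[round(float(np.linalg.norm(v))*1e3,1) for v in e],k[:,0].mean(0).round()))
    return out
def hsv(c): return np.moveaxis(cv2.cvtColor(c['color'],cv2.COLOR_BGR2HSV).astype(int),2,0)
E
python3 - <<'E'
from h import *
d=pickle.load(open('v0.pkl','rb'))
for n in('top','side'):
    c=d[n];h,s,v=hsv(c)
    print(n); 
    print(' white');[print(r) for r in rects(c,(s<40)&(v>170),.012,1500)]
    print(' blue');[print(r) for r in rects(c,(h>100)&(h<130)&(s>120)&(v>60),.003+(.007),250)]
    print(' pad');[print(r) for r in rects(c,(h>15)&(h<28)&(s>120)&(v>150),.017,60)]
    print(' red');[print(r) for r in rects(c,((h<8)|(h>172))&(s>150)&(v>80),.023,15)]
E
cat > /dev/null
```

```text
top
 white
(array([0.3017, 0.2017], dtype=float32), -0.0935, [99.4, 218.7], array([161., 345.]))
(array([ 0.362 , -0.1403], dtype=float32), -0.6068, [99.1, 218.6], array([343., 309.]))
(array([0.6079, 0.169 ], dtype=float32), -0.3508, [99.4, 218.7], array([181., 181.]))
 blue
(array([ 0.5727, -0.0134], dtype=float32), 0.3934, [42.2, 110.0], array([276., 198.]))
(array([ 0.6344, -0.2   ], dtype=float32), 0.3057, [43.5, 108.9], array([370., 170.]))
 pad
(array([0.4564, 0.0021], dtype=float32), 1.5638, [22.6, 24.8], array([269., 257.]))
(array([ 0.5868, -0.0074], dtype=float32), 0.3869, [22.1, 28.6], array([273., 190.]))
(array([ 0.6489, -0.1953], dtype=float32), 0.2918, [22.6, 27.9], array([369., 158.]))
 red
(array([0.645 , 0.1417], dtype=float32), -0.3065, [13.9, 15.3], array([195., 160.]))
(array([0.6541, 0.1673], dtype=float32), -0.3022, [6.6, 15.3], array([182., 155.]))
(array([0.7893, 0.0913], dtype=float32), -1.4619, [26.5, 100.5], array([222.,  87.]))
side
 white
(array([ 0.3624, -0.1436], dtype=float32), -0.6061, [109.4, 222.8], array([216., 295.]))
(array([ 0.6244, -0.2028], 
[... 152 characters left out ...]
ray([0.6071, 0.1648], dtype=float32), -0.348, [118.2, 220.5], array([299., 191.]))
(array([0.2475, 1.2748], dtype=float32), -1.4903, [485.3, 898.1], array([137.,  83.]))
(array([2.0223, 2.0982], dtype=float32), 0.8196, [1647.0, 4939.8], array([481., 110.]))
 blue
(array([ 0.6324, -0.1981], dtype=float32), 0.3029, [49.3, 109.1], array([376., 288.]))
(array([ 0.569 , -0.0163], dtype=float32), 0.3958, [57.0, 110.9], array([306., 234.]))
 pad
(array([0.4575, 0.0032], dtype=float32), 1.382, [24.7, 66.1], array([246., 233.]))
 red
(array([0.6463, 0.1404], dtype=float32), 1.2432, [11.4, 34.8], array([316., 188.]))
(array([0.7866, 0.0825], dtype=float32), -1.4709, [36.1, 124.5], array([386., 192.]))
```

Run:
```python
from h import *
d=pickle.load(open('v0.pkl','rb'))
a=d['top']['color'][110:250,120:240];b=d['top']['color'][110:230,320:420]
A=cv2.resize(a,None,fx=4,fy=4,interpolation=cv2.INTER_CUBIC)
B=cv2.resize(b,None,fx=3,fy=3,interpolation=cv2.INTER_CUBIC)
o=np.zeros((560,780,3),np.uint8);o[:,:480]=A;o[:360,480:780]=B
s=d['side']['color'][165:215,240:360];o[360:485,480:780]=cv2.resize(s,(300,125),interpolation=cv2.INTER_CUBIC)
cv2.imwrite('pics/crop1.png',o)
```

```text
(no output)
```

View pics/crop1.png

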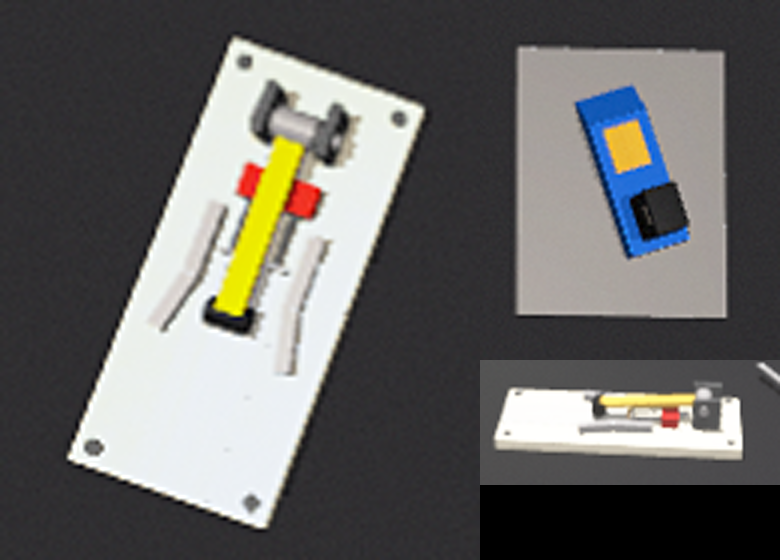

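```bash
cat >> h.py <<'E'
def down(yaw):
    return R.from_matrix(np.array([[np.cos(yaw),np.sin(yaw),0],[np.sin(yaw),-np.cos(yaw),0],[0,0,-1]]))
def delta(s,pos,yaw):
    "tool-frame turn (rad) and shift (mm; along tool axes BEFORE the turn / AFTER it) to a target"
    r=R.from_rotvec(s['eef_rot']);t=down(yaw); e=np.array(pos)-s['tool_pos']
    return (r.inv()*t).as_rotvec().round(4), (1e3*r.inv().apply(e)).round(1), (1e3*t.inv().apply(e)).round(1)
E
python3 - <<'E'
from h import *
from station import arm
s=arm.sense();c=pickle.load(open('v0.pkl','rb'))['wrist']
M=cv2.Rodrigues(np.float64(c['rvec']))[0];o=-M.T@np.ravel(c['tvec'])
r=R.from_rotvec(s['eef_rot'])
print('cam in tool mm',1e3*r.inv().apply(o-s['tool_pos']),'look',r.inv().apply(M[2]))
print(delta(s,[.58,-.215,.18],.304))
E
```

```text
cam in tool mm [  68.67742777   -0.29517049 -175.80429892] look [-0.2730163  -0.00158839  0.9620081 ]
(array([-0.0016, -0.0001,  0.0368]), array([ 474.8, -177.9,   16.2]), array([ 467.9, -195.3,   15.9]))
```

Emit:
apply_moves([
  [0,0,0.037,0,0,0,1],
  [0,0,0,50,-21,1.7,1],
  [0,0,0,52,-22,1.7,1],
  [0,0,0,52,-22,1.7,1],
  [0,0,0,52,-22,1.7,1],
  [0,0,0,52,-22,1.7,1],
  [0,0,0,52,-22,1.7,1],
  [0,0,0,52,-22,1.7,1],
  [0,0,0,52,-21,1.7,1],
  [0,0,0,52,-21,1.7,1],
])

```text
time: 1.4
tool_pos: [0.5798, -0.2151, 0.1813]
eef_rot: [3.105, 0.473, 0.0]
contact_force: [0.9, 0.1, -0.5]
gripper_width: 0.998
gripper_force: 0.0
```

Run:
```python
from h import *
from station import arm,camera
s=arm.sense();c=camera('wrist');pickle.dump((s,c),open('v1.pkl','wb'))
cv2.imwrite('pics/w1.png',c['color']);print(s['time'],s['tool_pos'],s['eef_rot'],s['contact_force'])
h,S,v=hsv(c)
print([r for r in rects(c,(h>100)&(h<130)&(S>120)&(v>60),.017)],[r for r in rects(c,(h>15)&(h<28)&(S>120)&(v>120),.017)])
print(delta(s,[.603,-.210,.1],.304))
```

```text
1.4 [ 0.5798016  -0.21514945  0.18126896] [3.10539681e+00 4.73436690e-01 1.16044954e-04] [ 0.86194389  0.09213082 -0.4507396 ]
[(array([ 0.6106, -0.2057], dtype=float32), 0.2883, [39.1, 56.7], array([280., 148.])), (array([ 0.5752, -0.0169], dtype=float32), 0.3903, [46.7, 107.3], array([ 71., 123.])), (array([ 0.6749, -0.1858], dtype=float32), -1.2694, [23.9, 39.3], array([279.,  64.]))] [(array([ 0.3796, -0.156 ], dtype=float32), -0.6235, [15.9, 67.4], array([169., 337.])), (array([0.4574, 0.0024], dtype=float32), -0.6028, [26.3, 46.5], array([ 34., 230.]))]
(array([ 0.0003, -0.    , -0.0014]), array([23.7,  2. , 81.3]), array([23.7,  2. , 81.3]))
```

View pics/w1.png

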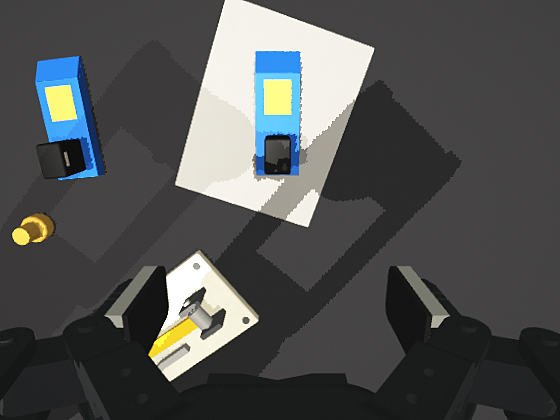

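The module is at (255–300, 51–176), aligned with the tool. Its black grip's top is at about (264–291, 135–175), the fingers are clear and the neighbours are far enough away.

Run:
```python
from h import *
s,c=pickle.load(open('v1.pkl','rb'))
h,S,v=hsv(c)
m=(h>95)&(h<130)&(S>100)&(v>50)
for r in (80,90,100,110,120,174,175,176,177): 
    x=np.where(m[r,240:320])[0]+240; print(r,(x.min(),x.max()) if len(x) else None)
k=((v<75)&(S<130))[125:176,255:302]; 
for r in range(125,176,6):
    x=np.where(k[r-125])[0]+255; print('blk',r,x.min() if len(x) else None,x.max() if len(x) else None)
def rep(n,px,z):
    w=ray(c,px,z); print(n,w.round(4).tolist()); return w
a=rep('rear',[[256,176.5],[299.5,176.5]],.017);b=rep('bevel',[[255.,73],[300.5,73]],.017)
A=a.mean(0);B=b.mean(0);u=(B-A)/np.linalg.norm(B-A);print(np.linalg.norm(B-A),np.arctan2(u[1],u[0]),'grip',A+u*.022,B-u*.069)
p=ray(c,[[265,135],[290.5,135],[264.5,175],[291,175]],.053);print('blk',p.round(4).tolist(),p.mean(0))
```

```text
80 (np.int64(255), np.int64(300))
90 (np.int64(255), np.int64(299))
100 (np.int64(255), np.int64(299))
110 (np.int64(255), np.int64(298))
120 (np.int64(256), np.int64(299))
174 (np.int64(256), np.int64(298))
175 None
176 None
177 None
blk 125 None None
blk 131 None None
blk 137 268 287
blk 143 265 289
blk 149 265 290
blk 155 265 290
blk 161 265 290
blk 167 265 288
blk 173 271 286
rear [[0.5756, -0.1956], [0.5877, -0.2344]]
bevel [[0.6633, -0.1688], [0.675, -0.2067]]
0.09167093174581487 0.3021489399722688 grip [ 0.60263227 -0.20847241] [ 0.6032728  -0.20827276]
blk [[0.6179, -0.1928], [0.6241, -0.2125], [0.5863, -0.2019], [0.5929, -0.223]] [ 0.60528308 -0.20756576]
```

Run:
```python
from h import *
s,c=pickle.load(open('v1.pkl','rb'))
print(delta(s,[.603,-.2085,.027],.302))
```

```text
(array([ 0.0003, -0.    ,  0.0006]), array([ 24.1,   0.5, 154.3]), array([ 24.1,   0.6, 154.3]))
```

Emit:
apply_moves([
  [0,0,0,12,0,30,1],
  [0,0,0,12,0.5,40,1],
  [0,0,0,0,0,35,1],
  [0,0,0,0,0,25,1],
  [0,0,0,0,0,15,1],
  [0,0,0,0,0,9,1],
  [0,0,0,0,0,0,1],
])

```text
time: 2.33
tool_pos: [0.6015, -0.2099, 0.0272]
eef_rot: [-3.105, -0.475, 0.0]
contact_force: [-0.0, 0.4, 0.5]
gripper_width: 0.998
gripper_force: 0.0
```

Emit:
apply_moves([
  [0,0,0,0,0,0,-1],
  [0,0,0,0,0,0,-1],
  [0,0,0,0,0,0,-1],
  [0,0,0,0,0,0,-1],
  [0,0,0,0,0,0,-1],
  [0,0,0,0,0,0,-1],
  [0,0,0,0,0,0,-1],
  [0,0,0,0,0,0,-1],
], grip_force=60)

```text
time: 3.32
tool_pos: [0.6015, -0.2098, 0.0272]
eef_rot: [-3.105, -0.475, 0.0]
contact_force: [1.4, 0.2, -0.1]
gripper_width: 0.001
gripper_force: 0.0
```

Run:
```python
from h import *
from station import arm,camera
w=camera('wrist')['color'];s=camera('side');pickle.dump(s,open('v2.pkl','wb'))
o=np.zeros((420,800,3),np.uint8);o[:,:480]=w[:,40:520];o[:320,480:]=cv2.resize(s['color'][230:330,320:420],(320,320))
cv2.imwrite('pics/g1.png',o)
```

```text
(no output)
```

View pics/g1.png

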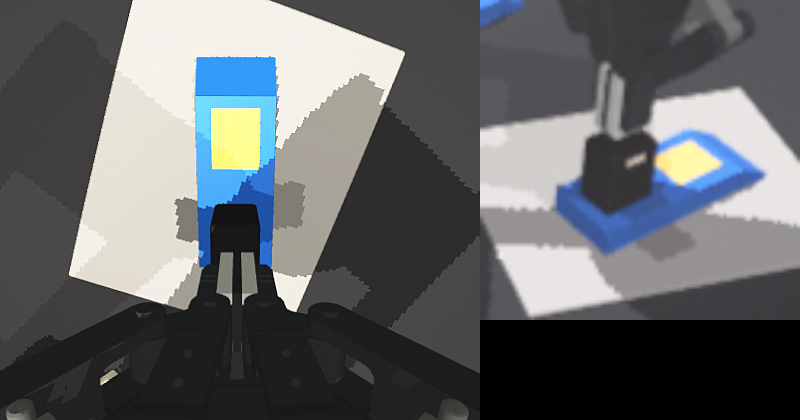

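Shut on nothing: the fingers appear just behind or above the block (wrist crop: block at (212–260, 205–250), fingers from row 250 down). I'll check where the TCP projects.

Run:
```python
from h import *
from station import arm,camera
s=arm.sense();p=s['tool_pos'];r=R.from_rotvec(s['eef_rot'])
sd=camera('side');w=camera('wrist');tp=camera('top');pickle.dump((s,sd,w,tp),open('v3.pkl','wb'))
pts=[p,p-r.apply([0,0,.019]),p-r.apply([0,0,.05])]
for n,c in(('side',sd),('wrist',w),('top',tp)): print(n,proj(c,pts).round(1).tolist())
b=np.array([.603,-.2085]);
u=np.array([np.cos(.302),np.sin(.302)])
print('block top front/back mid', [proj(c,[[*(b+.015*u),.053],[*(b-.015*u),.053]]).round(1).tolist() for c in (sd,w,tp)])
h,S,v=hsv(tp); print(rects(tp,(h>100)&(h<130)&(S>120)&(v>60),.010,250))
h,S,v=hsv(w); print(rects(w,(h>18)&(h<35)&(S>80)&(v>150),.017,250))
h,S,v=hsv(sd); print(rects(sd,(h>100)&(h<130)&(S>120)&(v>60),.010,250))
im=cv2.resize(tp['color'][120:240,300:420],(600,600),interpolation=cv2.INTER_CUBIC);cv2.imwrite('pics/t3.png',im)
```

```text
side [[360.8, 287.1], [361.9, 277.7], [363.8, 261.8]]
wrist [[277.6, 242.6], [277.6, 257.7], [277.7, 290.8]]
top [[378.2, 181.6], [381.1, 180.2], [386.0, 177.7]]
block top front/back mid [[[370.0, 270.5], [355.5, 276.9]], [[275.9, 227.9], [275.9, 290.8]], [[378.8, 171.3], [384.0, 186.5]]]
[(array([ 0.5726, -0.0134], dtype=float32), 0.3934, [42.2, 110.2], array([276., 198.])), (array([ 0.653 , -0.1941], dtype=float32), 0.3108, [43.3, 69.8], array([367., 157.]))]
[(array([ 0.6499, -0.1934], dtype=float32), 0.2939, [23.3, 29.2], array([275., 138.]))]
[(array([ 0.6323, -0.1984], dtype=float32), 0.3029, [49.8, 109.5], array([377., 288.])), (array([ 0.569 , -0.0163], dtype=float32), 0.3958, [57.0, 110.9], array([306., 234.]))]
```

View pics/t3.png

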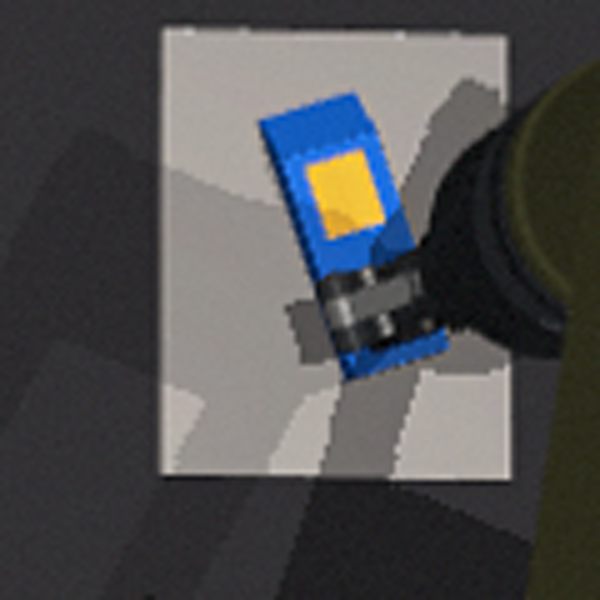

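Contrary to the state, the fingertips look to be above the block. I'll lift clear and triangulate the real tip.

Emit:
apply_moves([
  [0,0,0,0,0,-30,-1],
  [0,0,0,0,0,-40,-1],
  [0,0,0,0,0,-20,-1],
  [0,0,0,0,0,0,-1],
])

```text
time: 4.08
tool_pos: [0.6031, -0.2104, 0.1194]
eef_rot: [3.103, 0.475, 0.006]
contact_force: [0.3, 0.3, -0.1]
gripper_width: 0.002
gripper_force: 0.0
```

Run:
```python
from h import *
from station import arm,camera
s=arm.sense();p=s['tool_pos'];r=R.from_rotvec(s['eef_rot'])
sd=camera('side');w=camera('wrist');tp=camera('top');pickle.dump((s,sd,w,tp),open('v4.pkl','wb'))
print(p,s['gripper_width'])
pts=[p,p-r.apply([0,0,.019]),p-r.apply([0,0,.03])]
for n,c in(('side',sd),('wrist',w),('top',tp)): print(n,proj(c,pts).round(1).tolist())
o=np.zeros((600,800,3),np.uint8)
def crop(c,cx,cy,hw,sz):
    i=c['color'].copy()
    return cv2.resize(i[cy-hw:cy+hw,cx-hw:cx+hw],(sz,sz),interpolation=cv2.INTER_NEAREST)
x,y=proj(sd,[p])[0].astype(int);print(x,y)
o[:400,:400]=crop(sd,x,y,50,400)
x,y=proj(w,[p])[0].astype(int);print(x,y)
o[:400,400:]=crop(w,x,y+20,80,400)
cv2.imwrite('pics/c4.png',o[:400])
```

```text
[ 0.60308008 -0.21040426  0.11940515] 0.0019877369384054917
side [[367.6, 239.2], [368.8, 228.5], [369.5, 222.2]]
wrist [[279.3, 241.9], [279.5, 257.2], [279.6, 267.7]]
top [[393.8, 173.1], [397.5, 171.3], [399.7, 170.2]]
367 239
279 241
```

View pics/c4.png

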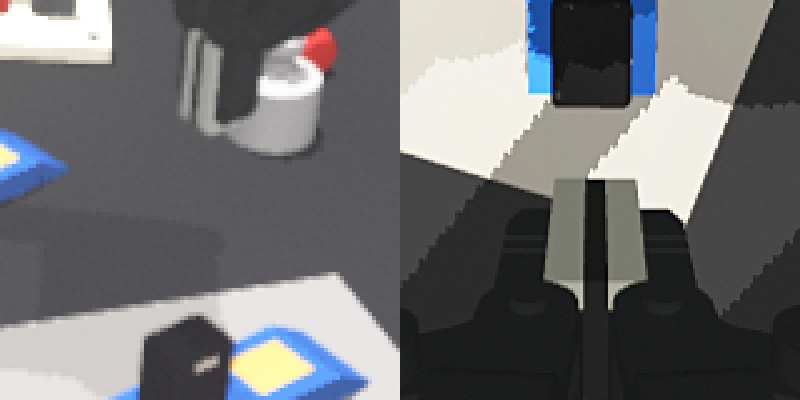

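Run:
```python
from h import *
s,sd,w,tp=pickle.load(open('v4.pkl','rb'))
p=s['tool_pos'];r=R.from_rotvec(s['eef_rot'])
for d in range(0,45,5):
    P=[p+r.apply([x/1e3,y/1e3,-d/1e3]) for x,y in((11,0),(11,-8),(11,8),(-11,8))]
    print(d,proj(w,P[:1]).round(1).tolist(),proj(sd,P).round(1).tolist())
# fingertip in the top view by frame difference against v3-like background is not needed; triangulate front-edge mid
K=np.array([0,0,0,0.])
def P(c): return np.c_[cv2.Rodrigues(np.float64(c['rvec']))[0],np.ravel(c['tvec'])]
def und(c,q): return cv2.undistortPoints(np.float64([[q]]),c['camera_matrix'],np.array([c['k1'],0,0,0.]))[0,0]
for qs in ((372,221.5),(373.5,220)):
    X=cv2.triangulatePoints(P(w),P(sd),und(w,(278.8,253)),und(sd,qs)).ravel();X=X[:3]/X[3]
    print(X,1e3*r.inv().apply(X-p))
```

```text
0 [[279.3, 221.1]] [[373.0, 237.0], [369.4, 234.5], [376.7, 239.5], [365.6, 244.1]]
5 [[279.4, 224.3]] [[373.4, 234.2], [369.8, 231.8], [377.1, 236.7], [365.9, 241.2]]
10 [[279.4, 227.7]] [[373.7, 231.4], [370.1, 229.0], [377.4, 233.9], [366.2, 238.4]]
15 [[279.4, 231.3]] [[374.1, 228.6], [370.4, 226.2], [377.8, 231.1], [366.6, 235.5]]
20 [[279.5, 235.2]] [[374.4, 225.8], [370.7, 223.4], [378.1, 228.2], [366.9, 232.7]]
25 [[279.5, 239.2]] [[374.7, 222.9], [371.0, 220.5], [378.5, 225.3], [367.2, 229.8]]
30 [[279.6, 243.5]] [[375.1, 220.0], [371.4, 217.7], [378.9, 222.4], [367.5, 226.8]]
35 [[279.7, 248.1]] [[375.4, 217.1], [371.7, 214.8], [379.2, 219.5], [367.9, 223.9]]
40 [[279.7, 253.0]] [[375.8, 214.2], [372.0, 211.9], [379.6, 216.6], [368.2, 220.9]]
[ 0.60849464 -0.20802151  0.14813078] [  5.98142309  -0.56727478 -28.70640078]
[ 0.61003673 -0.20800469  0.15073069] [  7.46713484  -0.11414002 -31.29970101]
```

Camera evidence: the actual tips end about 30 mm short of the reported TCP, and this holds both open and shut (first view and this one). So I'll command about 30 mm deeper, watching the force.

Emit:
apply_moves([
  [0,0,0,3.5,-1.8,0,1],
  [0,0,0,0,0,0,1],
  [0,0,0,0,0,0,1],
  [0,0,0,0,0,0,1],
  [0,0,0,0,0,35,1],
  [0,0,0,0,0,35,1],
  [0,0,0,0,0,20,1],
  [0,0,0,0,0,10,1],
  [0,0,0,0,0,0,1],
])

```text
time: 5.35
tool_pos: [0.6041, -0.2069, 0.0169]
eef_rot: [-3.105, -0.475, 0.001]
contact_force: [0.1, 0.9, 0.1]
gripper_width: 1.002
gripper_force: 0.0
```

Emit:
apply_moves([
  [0,0,0,0,0,6,1],
  [0,0,0,0,0,6,1],
  [0,0,0,0,0,4,1],
  [0,0,0,0,0,0,1],
])

```text
time: 5.85
tool_pos: [0.604, -0.2069, 0.001]
eef_rot: [-3.105, -0.475, 0.001]
contact_force: [-0.2, -0.4, -0.9]
gripper_width: 0.997
gripper_force: 0.0
```

Now close partially, then grip.

Emit:
apply_moves([
  [0,0,0,0,0,0,-1],
  [0,0,0,0,0,0,-1],
  [0,0,0,0,0,0,-1],
  [0,0,0,0,0,0,-1],
  [0,0,0,0,0,0,-1],
  [0,0,0,0,0,0,-1],
  [0,0,0,0,0,0,-1],
], grip_force=60)

```text
time: 6.72
tool_pos: [0.6047, -0.2072, 0.0016]
eef_rot: [3.105, 0.475, 0.001]
contact_force: [0.2, 0.5, 3.6]
gripper_width: 0.242
gripper_force: 59.3
```

Gripped (20.6 mm). I'll lift it, turn to the dock's yaw and check the hold.

Emit:
apply_moves([
  [0,0,0,0,0,-5,-1],
  [0,0,0,0,0,-25,-1],
  [0,0,0,0,0,-35,-1],
  [0,0,0,0,0,-25,-1],
  [0,0,0.13,0,0,0,-1],
  [0,0,0.13,0,0,0,-1],
  [0,0,0.13,0,0,0,-1],
  [0,0,0.13,0,0,0,-1],
  [0,0,0.133,0,0,0,-1],
  [0,0,0,0,0,0,-1],
])

```text
time: 7.98
tool_pos: [0.6035, -0.2066, 0.0906]
eef_rot: [-3.094, 0.543, 0.003]
contact_force: [-0.4, 0.7, -3.1]
gripper_width: 0.242
gripper_force: 58.9
```

Run:
```python
from h import *
from station import arm
s=arm.sense();print(s['contact_force'],s['moment'])
D=np.array([.6079,.1690]);u=np.array([np.cos(.351),-np.sin(.351)])
print(delta(s,[*(D-.133*u),.085],-.351))
```

```text
[-0.36006524  0.67073029 -3.13132942] [ 0.05025651  0.0664381  -0.01226462]
(array([-0.0002,  0.0019,  0.0032]), array([-256.9, -355. ,    6.2]), array([-258. , -354.2,    5.6]))
```

Emit:
apply_moves([
  [0,0,0.003,-28,-38,0.5,-1],
  [0,0,0,-30,-41,0.5,-1],
  [0,0,0,-30,-41,0.5,-1],
  [0,0,0,-30,-41,0.5,-1],
  [0,0,0,-30,-41,0.5,-1],
  [0,0,0,-30,-41,0.5,-1],
  [0,0,0,-30,-41,0.5,-1],
  [0,0,0,-30,-41,0.5,-1],
  [0,0,0,-19.5,-29.5,0.5,-1],
  [0,0,0,0,0,0,-1],
])

```text
time: 9.22
tool_pos: [0.4838, 0.2169, 0.0867]
eef_rot: [-3.094, 0.541, 0.001]
contact_force: [0.5, -0.5, -1.6]
gripper_width: 0.241
gripper_force: 59.3
```

Run:
```python
from h import *
from station import arm,camera
s=arm.sense();w=camera('wrist');tp=camera('top');sd=camera('side');pickle.dump((s,w,tp,sd),open('v5.pkl','wb'))
print(s['tool_pos'],s['eef_rot'])
o=np.zeros((420,800,3),np.uint8);o[:,:500]=w['color'][:,30:530]
t=cv2.resize(tp['color'][110:260,120:240],(300,375),interpolation=cv2.INTER_CUBIC);o[:375,500:]=t
cv2.imwrite('pics/c5.png',o)
```

```text
[0.48376755 0.21687789 0.08671118] [-3.09423367e+00  5.40570864e-01  9.01322106e-04]
```

View pics/c5.png

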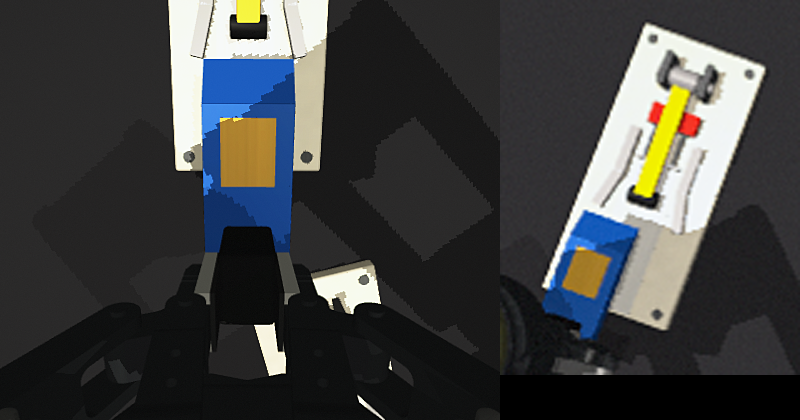

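The module is held straight (wrist crop: body x 203–294, nose row 59). Dock bed edges are at 170/328 with the foot at (249,27), all in line. I'll measure the lateral and yaw offset.

```bash
cat >> h.py <<'E'
def lines(c,mask,rows,z,lo,hi,r,p):
    "left and right mask edges per row -> tool-frame (x,y) mm on plane z"
    L=[];Q=[]
    for y in rows:
        x=np.where(mask[y,lo:hi])[0]+lo
        if len(x): L.append((x[0]-.5,y));Q.append((x[-1]+.5,y))
    out=[]
    for q in(L,Q):
        w=ray(c,q,z);w=np.c_[w,np.full(len(w),z)]
        t=1e3*r.inv().apply(w-p);k=np.polyfit(t[:,0],t[:,1],1);out.append((t,k))
    return out
E
python3 - <<'E'
from h import *
s,w,tp,sd=pickle.load(open('v5.pkl','rb'))
p=s['tool_pos'];r=R.from_rotvec(s['eef_rot'])
h,S,v=hsv(w)
blue=(h>95)&(h<130)&(S>90)
white=(S<60)&(v>120)
def show(n,o):
    for (t,k) in o: print(n,'slope %.4f'%k[0],'x %.1f..%.1f'%(t[:,0].max(),t[:,0].min()),'y at x0=60: %.1f'%np.polyval(k,60), 'sd %.2f'%np.std(t[:,1]-np.polyval(k,t[:,0])))
show('mod',lines(w,blue,range(112,220,4),p[2]+.0154,215,345,r,p))
show('dock',lines(w,white,range(70,165,4),.012,180,380,r,p))
# rear corners of bed / screw holes / nose
for n,q,z in(('bed corners',[[207,170.5],[350,170.5]],.012),('holes',[[219.5,157],[336.5,157]],.012),('nose tip row59',[[234,59],[324,59]],p[2]+.0044),('bevel row103',[[233,103.5],[324,103.5]],p[2]+.0154)):
    g=ray(w,q,z);print(n,(1e3*r.inv().apply(np.c_[g,[z]*2]-p)).round(1)[:,:2].tolist(),g.round(4).tolist())
# top view: dock edges again + module lateral
h,S,v=hsv(tp);
for a in rects(tp,(h>100)&(h<130)&(S>120)&(v>60),p[2]+.0154,250): print(a)
E
```

```text
mod slope 0.0145 x 64.6..18.8 y at x0=60: -19.1 sd 0.14
mod slope 0.0001 x 64.6..18.7 y at x0=60: 20.1 sd 0.15
dock slope 0.0105 x 88.8..29.3 y at x0=60: -48.9 sd 0.23
dock slope 0.0097 x 88.7..29.2 y at x0=60: 49.8 sd 0.18
bed corners [[23.5, -47.8], [23.4, 50.2]] [[0.522, 0.254], [0.4887, 0.1618]]
holes [[32.7, -38.8], [32.6, 40.5]] [[0.5277, 0.2424], [0.5007, 0.1677]]
nose tip row59 [[86.9, -18.5], [86.8, 20.6]] [[0.5718, 0.2049], [0.5585, 0.168]]
bevel row103 [[68.1, -18.3], [68.1, 19.8]] [[0.554, 0.211], [0.5411, 0.1751]]
(array([0.526 , 0.1966], dtype=float32), -0.3502, [42.3, 82.0], array([156., 220.]))
(array([ 0.5632, -0.01  ], dtype=float32), 0.3934, [37.3, 97.4], array([276., 198.]))
```

Aligned to under 1 mm, with the nose about 10 mm before the mouth. I'll lower it to the bed.

Emit:
apply_moves([
  [0,0,0,0,0,25,-1],
  [0,0,0,0,0,25,-1],
  [0,0,0,0,0,14,-1],
  [0,0,0,0,0,6,-1],
  [0,0,0,0,0,2,-1],
  [0,0,0,0,0,0,-1],
  [0,0,0,0,0,0,-1],
])

```text
time: 10.25
tool_pos: [0.4854, 0.2147, 0.0155]
eef_rot: [-3.092, 0.55, -0.002]
contact_force: [0.7, -0.6, -1.2]
gripper_width: 0.242
gripper_force: 59.3
```

Emit:
apply_moves([
  [0,0,0,0,0,1,-1],
  [0,0,0,0,0,0.5,-1],
  [0,0,0,0,0,0.5,-1],
  [0,0,0,0,0,0,-1],
])

```text
time: 10.75
tool_pos: [0.4847, 0.2145, 0.0128]
eef_rot: [3.093, -0.55, -0.0]
contact_force: [-0.8, -0.3, -1.6]
gripper_width: 0.242
gripper_force: 59.3
```

Emit:
apply_moves([
  [0,0,0,0,0,0.6,-1],
  [0,0,0,0,0,0.6,-1],
  [0,0,0,0,0,0,-1],
  [0,0,0,0,0,0,-1],
])

```text
time: 11.25
tool_pos: [0.4848, 0.2145, 0.0116]
eef_rot: [-3.093, 0.55, -0.0]
contact_force: [0.1, -0.6, -2.0]
gripper_width: 0.242
gripper_force: 59.3
```

Run:
```python
from h import *
from station import arm,camera
s=arm.sense();w=camera('wrist');tp=camera('top');pickle.dump((s,w,tp),open('v6.pkl','wb'))
p=s['tool_pos'];r=R.from_rotvec(s['eef_rot']);print(p,s['contact_force'],s['moment'])
h,S,v=hsv(w)
blue=(h>95)&(h<130)&(S>90)
white=(S<60)&(v>100)
def show(n,o):
    for (t,k) in o: print(n,'slope %.4f'%k[0],'x %.1f..%.1f'%(t[:,0].max(),t[:,0].min()),'y at x0=60: %.1f'%np.polyval(k,60), 'sd %.2f'%np.std(t[:,1]-np.polyval(k,t[:,0])))
show('mod',lines(w,blue,range(112,220,4),.026,215,345,r,p))
show('dock',lines(w,white,range(40,150,4),.012,150,420,r,p))
print([np.where(white[y,150:420])[0][[0,-1]]+150 for y in range(40,180,15)])
b=blue[20:110,278];print('nose row',20+np.where(b)[0][:3])
```

```text
[0.48482536 0.21451893 0.01160802] [ 0.11826655 -0.61190446 -1.99668476] [ 0.06448972  0.02728346 -0.01179857]
mod slope 0.0141 x 64.6..18.5 y at x0=60: -19.2 sd 0.15
mod slope 0.0015 x 64.5..18.4 y at x0=60: 20.2 sd 0.15
dock slope -0.0034 x 95.6..47.8 y at x0=60: -50.8 sd 0.16
dock slope -0.0041 x 95.4..47.7 y at x0=60: 47.3 sd 0.15
[array([162, 383]), array([163, 382]), array([164, 381]), array([165, 380]), array([167, 379]), array([168, 379]), array([169, 378]), array([169, 377]), array([171, 375]), array([172, 374])]
nose row [59 60 61]
```

Emit:
apply_moves([
  [0,0,-0.01,0,0,0,-1],
  [0,0,0,0,-0.9,0,-1],
  [0,0,0,0,-0.8,0,-1],
  [0,0,0,0,0,0.5,-1],
  [0,0,0,0,0,0,-1],
  [0,0,0,0,0,0,-1],
])

```text
time: 12.1
tool_pos: [0.4853, 0.2161, 0.0111]
eef_rot: [3.096, -0.535, -0.0]
contact_force: [0.1, 0.2, -3.1]
gripper_width: 0.24
gripper_force: 59.3
```

```bash
cat > m.py <<'E'
from h import *
from station import arm,camera
import sys
s=arm.sense();w=camera('wrist');pickle.dump((s,w),open(sys.argv[1],'wb'))
p=s['tool_pos'];r=R.from_rotvec(s['eef_rot']);print(p,s['eef_rot'],s['contact_force'],s['moment'])
h,S,v=hsv(w)
blue=(h>95)&(h<130)&(S>90)
white=(S<60)&(v>100)
def show(n,o):
    for (t,k) in o: print(n,'slope %.4f'%k[0],'y at x=60: %.1f'%np.polyval(k,60),'x=85: %.1f'%np.polyval(k,85), 'sd %.2f'%np.std(t[:,1]-np.polyval(k,t[:,0])))
show('mod',lines(w,blue,range(112,220,4),.026,215,345,r,p))
show('dock',lines(w,white,range(40,150,4),.012,150,420,r,p))
E
python3 m.py v7.pkl
```

```text
[0.48533797 0.21613051 0.01110258] [ 3.09570840e+00 -5.34881867e-01 -4.48199379e-05] [ 0.1172141   0.24956179 -3.06258631] [0.0181873  0.03621376 0.02930226]
mod slope 0.0122 y at x=60: -19.2 x=85: -18.9 sd 0.14
mod slope 0.0015 y at x=60: 20.2 x=85: 20.2 sd 0.14
dock slope 0.0047 y at x=60: -48.5 x=85: -48.4 sd 0.17
dock slope 0.0053 y at x=60: 49.6 x=85: 49.7 sd 0.15
```

Emit:
apply_moves([
  [0,0,0,0,0,0.5,-1],
  [0,0,0,0,0,0.3,-1],
  [0,0,0,0,0,0,-1],
])

```text
time: 12.52
tool_pos: [0.4857, 0.2162, 0.0106]
eef_rot: [-3.095, 0.535, -0.001]
contact_force: [-0.7, -0.6, 1.4]
gripper_width: 0.239
gripper_force: 59.8
```

Emit:
apply_moves([
  [0,0,0,0,0,0.3,-1],
  [0,0,0,0,0,0.3,-1],
  [0,0,0,0,0,0,-1],
])

```text
time: 12.9
tool_pos: [0.486, 0.2163, 0.0104]
eef_rot: [-3.095, 0.535, -0.002]
contact_force: [0.0, 0.0, 6.3]
gripper_width: 0.24
gripper_force: 60.4
```

Emit:
apply_moves([
  [0,0,0,2,0,-0.2,-1],
  [0,0,0,3,0,0,-1],
  [0,0,0,3,0,0,-1],
  [0,0,0,3,0,0,-1],
  [0,0,0,3,0,0,-1],
  [0,0,0,3,0,0,-1],
  [0,0,0,2,0,0,-1],
  [0,0,0,0,0,0,-1],
])

```text
time: 13.9
tool_pos: [0.5043, 0.21, 0.0105]
eef_rot: [-3.095, 0.535, -0.003]
contact_force: [-0.5, -0.4, 5.4]
gripper_width: 0.24
gripper_force: 60.4
```

```bash
python3 m.py v8.pkl
```

```text
[0.50433195 0.21001869 0.01054195] [-3.09471751e+00  5.35038133e-01 -2.54717835e-03] [-0.50002478 -0.3543644   5.36393792] [ 0.09211181 -0.01327463 -0.02638919]
mod slope 0.0116 y at x=60: -19.2 x=85: -18.9 sd 0.15
mod slope 0.0086 y at x=60: 20.1 x=85: 20.3 sd 0.12
dock slope 0.0077 y at x=60: -47.7 x=85: -47.6 sd 0.18
dock slope 0.0070 y at x=60: 50.3 x=85: 50.5 sd 0.13
```

Emit:
apply_moves([
  [0,0,0,2,0.3,0,-1],
  [0,0,0,2,0.3,0,-1],
  [0,0,0,2,0.3,0,-1],
  [0,0,0,2,0,0,-1],
  [0,0,0,2,0,0,-1],
  [0,0,0,2,0,0,-1],
  [0,0,0,0,0,0,-1],
])

```text
time: 14.82
tool_pos: [0.5118, 0.2055, 0.0105]
eef_rot: [-3.095, 0.536, 0.006]
contact_force: [-7.2, 3.4, 11.2]
gripper_width: 0.244
gripper_force: 61.2
```

Emit:
apply_moves([
  [0,0,0,2,0,0,-1],
  [0,0,0,2,0,0,-1],
  [0,0,0,2,0,0,-1],
  [0,0,0,2,0,0,-1],
  [0,0,0,0,0,0,-1],
])

```text
time: 15.45
tool_pos: [0.519, 0.2028, 0.0105]
eef_rot: [-3.095, 0.536, 0.007]
contact_force: [-8.2, 2.0, 12.6]
gripper_width: 0.241
gripper_force: 61.2
```

```bash
cat >> h.py <<'E'
def st(s):
    u=np.array([np.cos(.351),-np.sin(.351)]);n=np.array([-u[1],u[0]])
    e=s['tool_pos'][:2]-np.array([.6079,.1690]);f=s['contact_force']
    print('t %.2f tool dock x %.1f y %.1f z %.1f nose~%.1f | F along %.1f lat %.1f z %.1f'%(s['time'],1e3*e@u,1e3*e@n,1e3*s['tool_pos'][2],1e3*e@u+86.9,f[:2]@u,f[:2]@n,f[2]),s['moment'].round(2))
E
python3 m.py v9.pkl; python3 -c "
from h import *
for i in '56789': st(pickle.load(open(f'v{i}.pkl','rb'))[0])"
```

```text
[0.51895478 0.20283137 0.01053929] [-3.09529968  0.53600233  0.00714164] [-8.16394163  1.9992732  12.62080357] [ 0.65772787  1.05889939 -0.02640388]
mod slope 0.0067 y at x=60: -19.3 x=85: -19.1 sd 0.14
mod slope 0.0076 y at x=60: 20.0 x=85: 20.2 sd 0.12
dock slope 0.0066 y at x=60: -49.5 x=85: -49.4 sd 0.16
dock slope 0.0082 y at x=60: 48.6 x=85: 48.8 sd 0.14
t 9.22 tool dock x -133.0 y 2.3 z 86.7 nose~-46.1 | F along 0.6 lat -0.3 z -1.6 [ 0.04  0.09 -0.07]
t 11.25 tool dock x -131.2 y 0.4 z 11.6 nose~-44.3 | F along 0.3 lat -0.5 z -2.0 [ 0.06  0.03 -0.01]
t 12.10 tool dock x -131.3 y 2.1 z 11.1 nose~-44.4 | F along 0.0 lat 0.3 z -3.1 [0.02 0.04 0.03]
t 13.90 tool dock x -111.4 y 2.9 z 10.5 nose~-24.5 | F along -0.3 lat -0.5 z 5.4 [ 0.09 -0.01 -0.03]
t 15.45 tool dock x -95.2 y 1.2 z 10.5 nose~-8.3 | F along -8.4 lat -0.9 z 12.6 [ 0.66  1.06 -0.03]
```

Emit:
apply_moves([
  [0,0,0,1,-0.4,-0.1,-1],
  [0,0,0,2,-0.3,0,-1],
  [0,0,0,2,0,0,-1],
  [0,0,0,2,0,0,-1],
  [0,0,0,0,0,0,-1],
])

```text
time: 16.12
tool_pos: [0.528, 0.2008, 0.0106]
eef_rot: [-3.095, 0.535, 0.001]
contact_force: [-3.5, 1.8, 7.4]
gripper_width: 0.242
gripper_force: 60.5
```

```bash
python3 m.py v10.pkl; python3 -c "
from h import *
st(pickle.load(open('v10.pkl','rb'))[0])"
```

```text
[0.52804082 0.20083042 0.01058417] [-3.09515664e+00  5.35318403e-01  1.44029545e-03] [-3.48745701  1.75055815  7.43884821] [0.32984547 0.37290751 0.00768981]
mod slope 0.0093 y at x=60: -19.2 x=85: -19.0 sd 0.15
mod slope 0.0072 y at x=60: 20.1 x=85: 20.3 sd 0.12
dock slope 0.0095 y at x=60: -48.3 x=85: -48.1 sd 0.16
dock slope 0.0060 y at x=60: 49.8 x=85: 50.0 sd 0.14
t 16.12 tool dock x -85.9 y 2.4 z 10.6 nose~1.0 | F along -3.9 lat 0.4 z 7.4 [0.33 0.37 0.01]
```

Run:
```python
from h import *
tp=pickle.load(open('v0.pkl','rb'))['top']
u=np.array([np.cos(.351),-np.sin(.351)]);n=np.array([-u[1],u[0]]);D=np.array([.6079,.1690])
def pix(x,y,z): return proj(tp,[[*(D+x*u*1e-3+y*n*1e-3),z]])[0]
h,S,v=hsv(tp)
for y in (14,12,10,-10,-12,-14):
    print(y,[(x,*tp['color'][int(round(q[1])),int(round(q[0]))].tolist()) for x in range(0,46,3) for q in [pix(x,y,.020)]])
```

```text
14 [(0, 242, 242, 237), (3, 243, 241, 237), (6, 246, 245, 240), (9, 180, 183, 187), (12, 238, 239, 236), (15, 217, 222, 211), (18, 241, 243, 239), (21, 243, 245, 240), (24, 188, 189, 182), (27, 241, 242, 238), (30, 225, 226, 220), (33, 251, 252, 243), (36, 105, 104, 121), (39, 32, 43, 229), (42, 36, 45, 240), (45, 37, 40, 240)]
12 [(0, 246, 242, 238), (3, 246, 239, 233), (6, 250, 246, 241), (9, 174, 165, 165), (12, 191, 190, 183), (15, 127, 116, 117), (18, 183, 183, 175), (21, 148, 142, 139), (24, 107, 98, 98), (27, 142, 133, 129), (30, 152, 141, 140), (33, 186, 179, 171), (36, 54, 52, 145), (39, 33, 36, 233), (42, 33, 36, 221), (45, 24, 85, 235)]
10 [(0, 179, 217, 220), (3, 110, 221, 223), (6, 225, 235, 236), (9, 118, 227, 229), (12, 98, 114, 124), (15, 70, 177, 182), (18, 93, 105, 113), (21, 66, 171, 183), (24, 24, 212, 221), (27, 62, 162, 181), (30, 34, 211, 219), (33, 66, 163, 179), (36, 36, 213, 216), (39, 24, 90, 236), (42, 0, 205, 225), (45, 24, 85, 235)]
-10 [(0, 163, 171, 171), (3, 151, 159, 163), (6, 166, 171, 174), (9, 191, 187, 187), (12, 130, 136, 137), (15, 117, 124, 128), (18, 131, 143, 149), (21, 100, 102, 102), (24, 128, 141, 148), (27, 105, 107, 108), (30, 96, 97, 97), (33, 116, 122, 126), (36, 52, 52, 136), (39, 33, 47, 240), (42, 39, 53, 243), (45, 39, 53, 245)]
-12 [(0, 228, 226, 222), (3, 223, 222, 218), (6, 230, 229, 225), (9, 205, 209, 212), (12, 104, 102, 102), (15, 108, 117, 123), (18, 95, 92, 93), (21, 86, 89, 90), (24, 94, 94, 95), (27, 90, 92, 95), (30, 98, 110, 116), (33, 89, 88, 86), (36, 87, 91, 92), (39, 38, 50, 243), (42, 38, 52, 241), (45, 36, 50, 241)]
-14 [(0, 246, 243, 238), (3, 246, 243, 239), (6, 247, 243, 239), (9, 225, 225, 225), (12, 160, 170, 175), (15, 210, 220, 215), (18, 139, 154, 159), (21, 203, 206, 200), (24, 139, 151, 155), (27, 142, 155, 160), (30, 98, 110, 116), (33, 141, 155, 156), (36, 70, 85, 103), (39, 39, 52, 236), (42, 33, 49, 240), (45, 32, 49, 240)]
```

Plate front looks to be near dock x ≈ 10–12 (nose now about 1). I'll advance carefully.

Emit:
apply_moves([
  [0,0,0,1,0,0,-1],
  [0,0,0,1,0,0,-1],
  [0,0,0,1,0,0,-1],
  [0,0,0,1,0,0,-1],
  [0,0,0,0,0,0,-1],
])

```text
time: 16.8
tool_pos: [0.5318, 0.1996, 0.0105]
eef_rot: [-3.095, 0.535, 0.002]
contact_force: [-3.1, 1.5, 7.3]
gripper_width: 0.24
gripper_force: 60.6
```

```bash
python3 -c "
from h import *
from station import arm
st(arm.sense())"
```

```text
t 16.80 tool dock x -82.0 y 2.5 z 10.5 nose~4.9 | F along -3.4 lat 0.3 z 7.3 [ 0.38  0.42 -0.03]
```

Emit:
apply_moves([
  [0,0,0,0.5,0,0,-1],
  [0,0,0,0.5,0,0,-1],
  [0,0,0,0,0,0,-1],
])

```text
time: 17.18
tool_pos: [0.5323, 0.1994, 0.0106]
eef_rot: [-3.095, 0.535, 0.003]
contact_force: [-4.1, 1.8, 8.5]
gripper_width: 0.239
gripper_force: 60.6
```

Emit:
apply_moves([
  [0,0,0,0.5,0,0,-1],
  [0,0,0,0,0,0,-1],
])

```text
time: 17.42
tool_pos: [0.5327, 0.1992, 0.0106]
eef_rot: [-3.095, 0.535, 0.003]
contact_force: [-4.3, 2.1, 7.8]
gripper_width: 0.243
gripper_force: 60.7
```

Emit:
apply_moves([
  [0,0,0,0.5,0,0,-1],
  [0,0,0,0,0,0,-1],
])

```text
time: 17.68
tool_pos: [0.5331, 0.1991, 0.0106]
eef_rot: [-3.095, 0.535, 0.003]
contact_force: [-4.2, 1.5, 7.7]
gripper_width: 0.241
gripper_force: 60.7
```

Force rose by about 1 N, which is probably the tongue. Continuing in small steps.

Emit:
apply_moves([
  [0,0,0,0.5,0,0,-1],
  [0,0,0,0,0,0,-1],
])

```text
time: 17.92
tool_pos: [0.5336, 0.1989, 0.0106]
eef_rot: [-3.095, 0.535, 0.003]
contact_force: [-5.0, 1.7, 8.1]
gripper_width: 0.236
gripper_force: 60.7
```

Emit:
apply_moves([
  [0,0,0,0.5,0,0,-1],
  [0,0,0,0,0,0,-1],
])

```text
time: 18.18
tool_pos: [0.5341, 0.1987, 0.0106]
eef_rot: [-3.095, 0.535, 0.003]
contact_force: [-4.9, 1.5, 8.1]
gripper_width: 0.245
gripper_force: 60.7
```

```bash
python3 -c "
from h import *
from station import arm
st(arm.sense())"
```

```text
t 18.18 tool dock x -79.5 y 2.5 z 10.6 nose~7.4 | F along -5.1 lat -0.2 z 8.1 [0.52 0.58 0.02]
```

Emit:
apply_moves([
  [0,0,0,0.5,0,0,-1],
  [0,0,0,0,0,0,-1],
])

```text
time: 18.42
tool_pos: [0.5345, 0.1986, 0.0106]
eef_rot: [-3.095, 0.536, 0.003]
contact_force: [-3.8, 1.9, 8.9]
gripper_width: 0.243
gripper_force: 60.7
```

Emit:
apply_moves([
  [0,0,0,0.5,0,0,-1],
  [0,0,0,0,0,0,-1],
])

```text
time: 18.68
tool_pos: [0.5347, 0.1985, 0.0106]
eef_rot: [-3.095, 0.536, 0.004]
contact_force: [-5.5, 2.1, 8.7]
gripper_width: 0.239
gripper_force: 60.8
```

```bash
python3 -c "
from h import *
from station import arm
st(arm.sense())"
```

```text
t 18.68 tool dock x -78.9 y 2.5 z 10.6 nose~8.0 | F along -5.8 lat 0.1 z 8.7 [0.57 0.72 0.  ]
```

Emit:
apply_moves([
  [0,0,0,0.5,0,0,-1],
  [0,0,0,0,0,0,-1],
])

```text
time: 18.92
tool_pos: [0.5347, 0.1985, 0.0106]
eef_rot: [-3.095, 0.536, 0.005]
contact_force: [-7.5, 2.7, 9.3]
gripper_width: 0.243
gripper_force: 60.9
```

```bash
python3 -c "
from h import *
from station import arm
st(arm.sense())"
```

```text
t 18.93 tool dock x -78.9 y 2.5 z 10.6 nose~8.0 | F along -7.9 lat -0.0 z 9.3 [ 0.66  0.78 -0.01]
```

Solid contact: position stopped while force rises. I'll press on.

Emit:
apply_moves([
  [0,0,0,0.5,0,0,-1],
  [0,0,0,0.5,0,0,-1],
  [0,0,0,0,0,0,-1],
])

```text
time: 19.3
tool_pos: [0.5346, 0.1985, 0.0106]
eef_rot: [-3.095, 0.536, 0.007]
contact_force: [-7.4, 5.0, 10.9]
gripper_width: 0.236
gripper_force: 61.1
```

```bash
python3 -c "
from h import *
from station import arm
st(arm.sense())"
```

```text
t 19.30 tool dock x -78.9 y 2.5 z 10.6 nose~8.0 | F along -8.7 lat 2.1 z 10.9 [0.91 1.05 0.03]
```

Emit:
apply_moves([
  [0,0,0,0.5,0,0,-1],
  [0,0,0,0.5,0,0,-1],
  [0,0,0,0,0,0,-1],
])

```text
time: 19.68
tool_pos: [0.5345, 0.1985, 0.0106]
eef_rot: [-3.094, 0.536, 0.01]
contact_force: [-9.5, 5.4, 12.0]
gripper_width: 0.235
gripper_force: 61.3
```

```bash
python3 -c "
from h import *
from station import arm
st(arm.sense())"
```

```text
t 19.68 tool dock x -79.0 y 2.4 z 10.6 nose~7.9 | F along -10.7 lat 1.8 z 12.0 [1.09 1.32 0.06]
```

Emit:
apply_moves([
  [0,0,0,0.6,0,0,-1],
  [0,0,0,0.6,0,0,-1],
  [0,0,0,0.6,0,0,-1],
  [0,0,0,0,0,0,-1],
])

```text
time: 20.18
tool_pos: [0.5345, 0.1984, 0.0105]
eef_rot: [-3.094, 0.537, 0.015]
contact_force: [-14.5, 7.8, 15.6]
gripper_width: 0.243
gripper_force: 61.6
```

```bash
python3 -c "
from h import *
from station import arm
st(arm.sense())"
```

```text
t 20.18 tool dock x -79.1 y 2.4 z 10.5 nose~7.8 | F along -16.3 lat 2.3 z 15.6 [1.45 1.8  0.13]
```

Emit:
apply_moves([
  [0,0,0,0,0,0,-1],
  [0,0,0,0,0,0,-1],
  [0,0,0,0,0,0,-1],
  [0,0,0,0,0,0,-1],
  [0,0,0,0,0,0,-1],
])

```text
time: 20.8
tool_pos: [0.5345, 0.1984, 0.0105]
eef_rot: [-3.094, 0.536, 0.015]
contact_force: [-12.8, 7.2, 15.8]
gripper_width: 0.244
gripper_force: 61.6
```

```bash
python3 -c "
from h import *
from station import arm
st(arm.sense())"
```

```text
t 20.80 tool dock x -79.1 y 2.4 z 10.5 nose~7.8 | F along -14.5 lat 2.3 z 15.8 [1.43 1.83 0.15]
```

Emit:
apply_moves([
  [0,0,0,0.6,0,0,-1],
  [0,0,0,0,0,0,-1],
  [0,0,0,0,0,0,-1],
  [0,0,0,0,0,0,-1],
  [0,0,0,0,0,0,-1],
  [0,0,0,0,0,0,-1],
])

```text
time: 21.55
tool_pos: [0.5344, 0.1984, 0.0105]
eef_rot: [-3.094, 0.537, 0.016]
contact_force: [-13.6, 8.0, 14.6]
gripper_width: 0.238
gripper_force: 61.7
```

```bash
python3 -c "
from h import *
from station import arm
st(arm.sense())"
```

```text
t 21.55 tool dock x -79.1 y 2.3 z 10.5 nose~7.8 | F along -15.5 lat 2.8 z 14.6 [1.57 1.95 0.14]
```

Pressed for over a second. I'll relax the push (keeping slight forward preload) and the down-press, then open.

Emit:
apply_moves([
  [0,0,0,-1.5,0,0,-1],
  [0,0,0,-1.5,0,-0.2,-1],
  [0,0,0,-0.8,0,-0.2,-1],
  [0,0,0,0,0,0,-1],
])

```text
time: 22.05
tool_pos: [0.5347, 0.1984, 0.0106]
eef_rot: [-3.095, 0.535, 0.006]
contact_force: [-5.9, 4.0, 7.5]
gripper_width: 0.243
gripper_force: 60.5
```

```bash
python3 -c "
from h import *
from station import arm
st(arm.sense())"
```

```text
t 22.05 tool dock x -78.9 y 2.4 z 10.6 nose~8.0 | F along -6.9 lat 1.7 z 7.5 [0.78 0.8  0.08]
```

Emit:
apply_moves([
  [0,0,0,0,0,-0.2,-0.4],
  [0,0,0,0,0,0,-0.2],
  [0,0,0,0,0,0,0],
  [0,0,0,0,0,0,0.2],
  [0,0,0,0,0,0,0.4],
  [0,0,0,0,0,0,0.4],
  [0,0,0,0,0,0,0.4],
])

```text
time: 22.92
tool_pos: [0.5373, 0.1974, 0.0106]
eef_rot: [-3.096, 0.535, -0.0]
contact_force: [-0.4, 0.1, -0.5]
gripper_width: 0.702
gripper_force: 0.0
```

```bash
python3 m.py v11.pkl; python3 -c "
from h import *
st(pickle.load(open('v11.pkl','rb'))[0])
c=pickle.load(open('v11.pkl','rb'))[1];h,S,v=hsv(c)
b=((h>95)&(h<130)&(S>90));print([np.where(pickle.load(open(f,'rb'))[1]['color'][0:0].size>=0 and b[100:200,x])[0][[0,-1]]+100 for f in ['v11.pkl'] for x in (245,300)])"
```

```text
[0.53725094 0.19744492 0.01061685] [-3.09568828e+00  5.34875109e-01 -1.07852104e-04] [-0.39108318  0.14635318 -0.5054044 ] [0.00355851 0.02728821 0.01844785]
mod slope 0.0074 y at x=60: -19.4 x=85: -19.2 sd 0.15
mod slope 0.0074 y at x=60: 20.0 x=85: 20.2 sd 0.13
dock slope 0.0068 y at x=60: -48.3 x=85: -48.1 sd 0.15
dock slope 0.0066 y at x=60: 49.9 x=85: 50.0 sd 0.15
t 22.93 tool dock x -76.1 y 2.4 z 10.6 nose~10.8 | F along -0.4 lat 0.0 z -0.5 [0.   0.03 0.02]
[array([100, 199]), array([100, 199])]
```

Emit:
apply_moves([
  [0,0,0,0,0,-10,0.4],
  [0,0,0,0,0,-30,0.4],
  [0,0,0,0,0,-40,0.4],
  [0,0,0,0,0,-40,0.4],
  [0,0,0,-30,0,-20,0.4],
  [0,0,0,-40,0,0,0.4],
  [0,0,0,-40,0,0,0.4],
  [0,0,0,-30,30,0,0.4],
  [0,0,0,0,40,0,0.4],
  [0,0,0,0,0,0,0.4],
])

```text
time: 24.22
tool_pos: [0.3798, 0.1769, 0.1512]
eef_rot: [3.095, -0.537, -0.001]
contact_force: [0.6, 0.5, 0.3]
gripper_width: 0.697
gripper_force: 0.0
```

Run:
```python
from h import *
from station import arm,camera
tp=camera('top');sd=camera('side');pickle.dump((tp,sd),open('v12.pkl','wb'))
o=np.zeros((560,800,3),np.uint8)
o[:,:440]=cv2.resize(tp['color'][110:250,125:235],(440,560),interpolation=cv2.INTER_CUBIC)
o[:240,440:]=cv2.resize(sd['color'][145:225,235:355],(360,240),interpolation=cv2.INTER_CUBIC)
o[260:530,440:]=cv2.resize(tp['color'],(360,270))
cv2.imwrite('pics/f.png',o)
h,S,v=hsv(tp)
u=np.array([np.cos(.351),-np.sin(.351)]);D=np.array([.6079,.1690])
for a in rects(tp,(h>100)&(h<130)&(S>120)&(v>60),.026,100): print(a,1e3*(a[0]-D)@u)
```

```text
(array([0.5638, 0.185 ], dtype=float32), -0.351, [41.9, 108.1], array([172., 202.])) -46.91260840296162
(array([ 0.571 , -0.0128], dtype=float32), 0.3934, [41.3, 107.9], array([276., 198.])) 27.85936639379569
```

View pics/f.png

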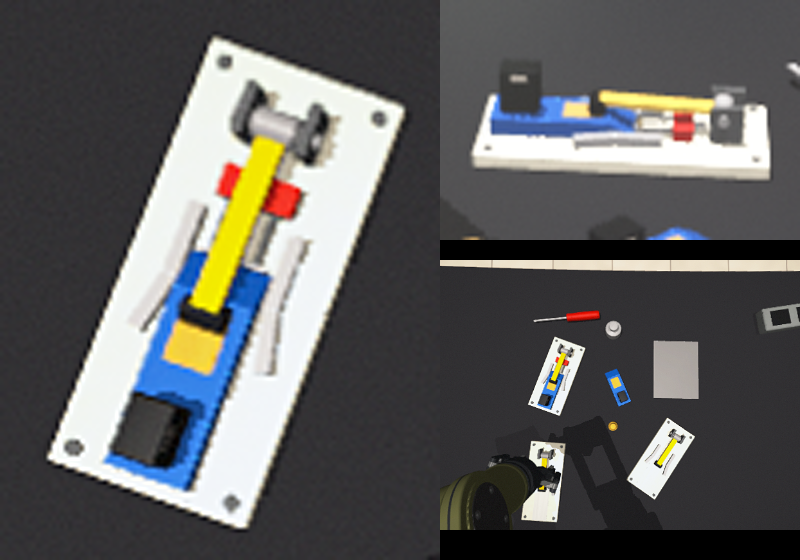

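The module lies flat with its nose at dock x ≈ 8 mm against the plate (crop (255,258)). The foot is on the pad's edge at (207,314), and the bystanders haven't moved. Handing in.

```bash
python3 -c "
from station import job
print(job.hand_in())"
```

```text
the job is handed in; nothing more can be done
None
```

The blue module is home against the seat plate, lying flat under the hold-down finger and released with the bystanders undisturbed; I handed it in at about 24 s, estimating a 10–12 N press on the plate for about 1.4 s (wrist force minus friction).

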